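Refit the start knob of the glass dryer and hold it in

ROBOT

A 6-joint arm with a two-finger parallel gripper is mounted at the origin on the work surface. World frame = base frame: x ahead of the robot, y to its left, z up, the work surface at z = 0. Lengths are in m, angles in degrees, forces in N, time in s.
With the tool pointing down it reaches from about 0.4 to 0.825 m from the base axis. Payload 7 kg.
Tool frame: the origin (TCP) lies midway between the tips of the shut fingers; the grasp point (between the pads) lies r.hold_point_z behind it (r.hold_point_z is the distance from the TCP to the grasp point, in m); z points along the fingers, x is the direction in which the jaws open and shut, and the axes are right-handed (so a half turn about z gives the same grasp; the last joint's range is limited). The gripper opens to 88 mm and grips with 3 to 60 N. Pads are 19 mm wide; open, the fingers measure 130 mm over their backs; the gripper's body (78 mm by 193 mm) begins 47 mm behind the grasp point.
Start: joints at [85.376, 20.546, 0.682, 0, -70.136, -16.507], TCP at [0.243, 0.63, 0.227] pointing down, gripper open.
Joint ranges: [-176.03, 176.03], [-82.01, 121.73], [-58.28, 71.71], [-173.87, 95.51], [-174.79, -0.11], [-173.66, 173.66]. Speed limits (degrees/s): [136.94, 136.94, 172.46, 180, 180, 180].

INTERFACE

Orientations are given as [roll, pitch, yaw] about the fixed x, y, z axes, in that order (R = Rz(yaw) Ry(pitch) Rx(roll)).
In Python, from plant import get_state, viewer, close_job, r gives the robot as it stands.
- The arm moves only by the tool apply_moves, never from a script. Its argument "plan" is a list of rows, each a list of 3 entries, a list of its own where there are three numbers: the closure in counts, from 0 (fully open) to 255 (shut), then the shift along the tool's x, y, z in units of 50 mm (1.0 is 50 mm), then the turn about the tool's z in units of 6 degrees (1.0 is 6 degrees). A call has 1 to 12 rows; each row shifts and turns the commanded pose from where the row before left it, along the tool's axes as they then stand; what a row does not reach is not made up. A row lasts 1/8 s, in which the tool goes at most 62.5 mm and 10.7 degrees, less where a joint would pass 70% of its speed; a pose out of reach is approached as far as the arm can. A call is refused whole if a number of a shift passes 1 or a number of a turn 1, either way. A call with a gripper value outside its range is refused whole. The fingers move at their own pace and stop on an object; "squeeze" is the grip in N (left out, the last holds). Time passes only in rows, so rows that do not move let the fingers close. It gives the time, the measured TCP pose, the force and the opening at its end, in the units of the state.
- get_state(): the state, without advancing time (a new reading comes with each control period).
- viewer.capture(name): name is "side" or "top" or "wrist"; returns a dict with "frame" (480x640x3 uint8, blue, green, red), "K" (3x3 intrinsics, pixels), "R" (3x3) and "t" (3): a world point X has camera coordinates R X + t; the wrist camera has in their place "mount" (4x4, takes a point from camera to tool coordinates, whose origin is the TCP and whose axes are the tool frame's). Camera axes: x right, y down, z forward; pixel columns grow to the right and rows downward; lengths in m; the calibration is good to about 2 mm. The wrist camera is an equidistant fisheye: a pixel r from the principal point sees the ray r / f radians off the axis. A picture is of the moment at which its call begins: read the wrist's pose just before it. There is no depth.
- close_job(): hands the job in, once; it reports no verdict.
The state is a dict: "time_s": time; "joints": joint angles; "qd": joint speeds; "joint_torque": joint torques, N m; "tcp_pos": TCP position; "eef_rot": TCP orientation; "contact_force": force on the tool from outside, world axes, zero at the start; "moment": the same for the moment, N m; "gripper_width": finger opening in m.
Only numpy, scipy, OpenCV 4.12 (cv2) and the standard library are available. Lean on these libraries where they do the work, as an engineer would, in place of code of your own. Each camera call takes 0.05 s, during which the arm holds its last target.

TASK

The red start knob has come off the glass dryer. Lift the white guard plate out of its slot on the dryer, stand it on the counter and leave it leaning at a slant against the wooden coaster caddy; then pick up the knob, turn it so that its pointer faces the same way as the flat of the D-shaped shaft, push it fully onto the shaft and keep it pressed in, finishing while you still hold the knob and press. Do not disturb the glasses, bottles and jar.

Things in the scene. Friction and masses are not known exactly. Their poses are not given: they have to be found in the camera images.
- dryer: Glass dryer, a fixed low steel box 200 (x) x 200 (y) mm with its top at 60 mm above the counter; origin under its centre on the counter. Its half towards -x is the control deck: the shaft's axis stands upright at x = -50, y = 0 mm of this frame. At x = -10 mm two grey ribs, 6 mm thick, 100 mm long along y and 15 mm high on the top, leave a 13 mm slot in which the guard stands. Its half towards +x is the drying deck with two upturned glasses.
- shaft_tip (a point): Centre of the top end of the metal D-shaft, 92 mm above the counter at rest; z up, and x points out of the flat, as the white line on the black dial does. The shaft is 14 mm in diameter, its flat lies 3.5 mm from the axis, its top 5 mm taper in to 0.6 of the size; it sticks up 32 mm from the dryer's top. Pressed down it sinks against a spring: 4 N before it starts, 9 N at its stop 10 mm down. It turns only against 0.4 N m of friction.
- shaft (a joint): How far the shaft is pressed in, m: 0 at rest, 0.010 at its stop.
- guard_center (a point): Centre of the loose white guard plate, 10 (x, thickness) x 120 (y) x 140 (z) mm, about 0.2 kg; z along its height. At the start it stands upright on the dryer's top, in the slot, its top edge 200 mm above the counter, with about 1.5 mm of play either side.
- guard_foot (a point): Middle of the guard plate's lower edge, 70 mm below its centre along its own z.
- guard: The guard plate itself; the origin is at the middle of its lower edge, same axes.
- caddy: Wooden coaster caddy with cork coasters in it, 90 (x) x 150 (y) x 75 (z) mm, heavy and fixed; origin under its centre on the counter; its front face, towards the robot, is at x = -45 mm of this frame. It stands to one side of the dryer, the knob to the other; which is which changes.
- knob: The loose red knob, about 60 g, standing on the counter with its bore downwards; origin at the centre of its underside, z up. Round skirt about 43 mm in diameter and 26 mm high, with a grip bar 44 (x) x 14 (y) x 28 (z) mm on top of it, 54 mm high in all. The D bore is 20 mm deep, 16 mm across, its flat 4.8 mm from the axis on the +x side: the knob goes on only when its x lies within about 13 degrees of the shaft's x. Fully on, its underside is 20 mm below the shaft's tip.
- knob_grip (a point): Centre of the knob's grip bar, 40 mm above its underside; same axes.
- knob_seat (a point): The roof of the knob's bore on its axis, 20 mm above its underside: it meets the shaft's tip when the knob is fully on.
- knob_pointer (a point): The end of the grip bar that bears the white pointer line, 22 mm from the axis along the knob's x: the side of the bore's flat.
- tumbler_a: Upturned glass on the dryer's far deck, 56 mm wide, 75 mm high; origin at the centre of its underside.
- tumbler_b: Like tumbler_a, at the other far corner of the dryer.
- tumbler_c: Upturned glass on the counter near the robot, 64 mm wide, 85 mm high; origin at the centre of its underside.
- bottle_a: Green bottle, 56 mm wide, 170 mm high; origin at the centre of its underside.
- bottle_b: Amber bottle, 56 mm wide, 170 mm high; origin at the centre of its underside.
- jar_a: Glass jar with a steel lid, 70 mm wide, 80 mm high; origin at the centre of its underside.
Mind the look-alikes: they are no part of the job. Of the things like the guard, leave any that is blue; of the rest the smaller one is meant.

How it is judged:
By the outcome, as a careful person would: the job done as asked, in the order asked, and still so for the second after the job is handed in, while the arm keeps its last pose, push and grip.
It also fails if it takes over 58 s, if anything falls off the work surface, if the arm or the gripper's body presses on something with over 40 N, if the wrist force passes 120 N, or if a joint passes its speed limit or range.

## Working session

There is one attempt and no reset: what is moved stays moved. The work goes in short steps, Python scripts to look and compute and a tool call to move; the robot and the scene stay as the last step left them, time stands still between calls to the robot, and variables do not carry over. Pictures are saved under pics/ and viewed, and the job is handed in when it is done.

Besides the shell and the picture viewer there is one more tool, called in YAML: its name, and indented under it one key for each argument. apply_moves: Moves the arm, as the interface text tells. Its arguments: {"type":"object","properties":{"plan":{"type":"array","items":{"type":"array"}},"squeeze":{"type":"number"}},"required":["plan"]}

```bash
mkdir -p pics; ls
python3 - <<'E'
from plant import get_state, viewer, r
import cv2,pickle
s=get_state(); print(s); print(r.hold_point_z)
d={}
for n in ("side","top","wrist"):
    c=viewer.capture(n); d[n]=c; cv2.imwrite(f"pics/{n}0.png",c["frame"])
    print(n,c["K"],c.get("R"),c.get("t"),c.get("mount"))
pickle.dump(d,open("d0.pkl","wb"))
E
```

```text
pics
{'time_s': 0.0, 'joints': array([ 8.53753565e+01,  2.05915605e+01,  6.32383161e-01, -2.16676913e-02,
       -7.01361031e+01, -1.65062142e+01]), 'qd': array([ 0.04659625,  0.05963118,  0.03129632, -0.00785814,  0.06728016,
        0.00526196]), 'joint_torque': array([-1.05288764e-03, -5.82715452e+01,  2.93061000e+01,  6.99717566e+00,
        6.90771107e-03, -1.56751439e-04]), 'tcp_pos': array([0.24318228, 0.62912697, 0.22560585]), 'eef_rot': array([-1.79992456e+02, -9.71415687e-02, -1.11138244e+02]), 'contact_force': array([-0.14946086,  0.44221364,  0.09673164]), 'moment': array([ 0.03391139, -0.03005034,  0.04089085]), 'gripper_width': 0.08742812334881338}
0.0188
side [[538.53149524   0.         317.29157503]
 [  0.         538.53149524 239.55043325]
 [  0.           0.           1.        ]] [[ 0.98530272 -0.1707897  -0.00307108]
 [-0.11587257 -0.65505446 -0.74664396]
 [ 0.12550737  0.73602618 -0.66521678]] [-0.50297853  0.14060054  1.1578654 ] None
top [[459.61020022   0.         320.22073386]
 [  0.         459.61020022 235.04826434]
 [  0.           0.           1.        ]] [[-0.09515274 -0.99545082 -0.00485964]
 [-0.97181536  0.09394901 -0.21621401]
 [ 0.21568697 -0.01585068 -0.9763339 ]] [0.05015911 0.53808713 1.20260254] None
wrist [[371.64829954   0.         323.06556454]
 [  0.         371.64829954 244.48076385]
 [  0.           0.           1.        ]] None None [[ 9.99999972e-01 -5.02840666e-05 -2.31077476e-04 -4.64526906e-04]
 [ 1.14914228e-04  9.57336871e-01  2.88974223e-01 -7.73245785e-02]
 [ 2.06688189e-04 -2.88974241e-01  9.57336850e-01 -1.58828313e-01]
 [ 0.00000000e+00  0.00000000e+00  0.00000000e+00  1.00000000e+00]]
```

View pics/side0.png

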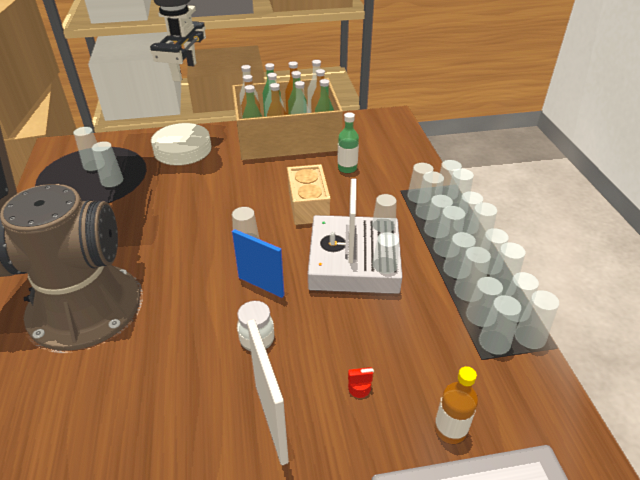

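View pics/top0.png

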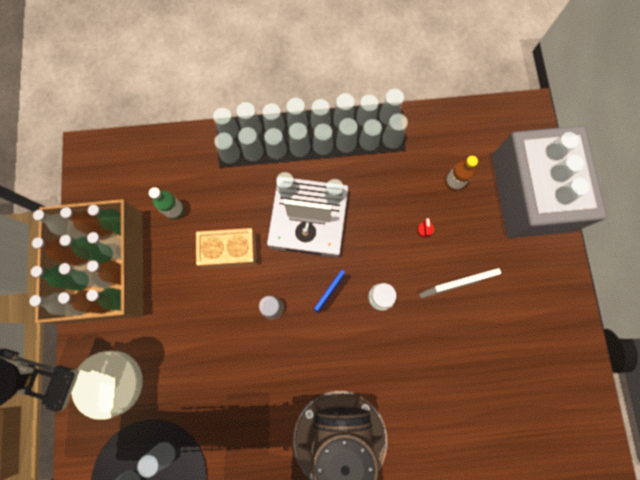

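View pics/wrist0.png

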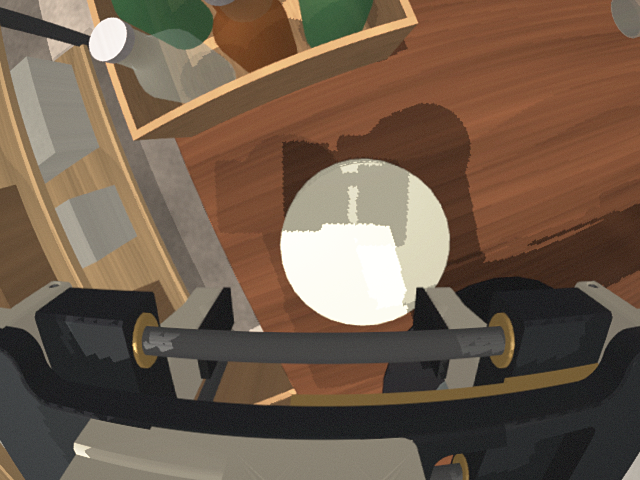

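The side view shows the dryer at about (355,253) with a white plate in its slot at (352,222), the caddy at (309,193) and the knob at (360,382). The jar is at (256,325), a blue plate at (258,265) and a large white plate at (268,392). Next I'll enlarge the crops and take positions.

```bash
cat > h.py <<'E'
import numpy as np,cv2,pickle
def proj(c,X):
    X=np.atleast_2d(X); p=(c["R"]@X.T).T+np.ravel(c["t"]); q=(c["K"]@p.T).T; return q[:,:2]/q[:,2:]
def cast(c,uv,z):
    uv=np.atleast_2d(uv).astype(float); out=[]
    C=-c["R"].T@np.ravel(c["t"])
    for u,v in uv:
        d=c["R"].T@np.linalg.inv(c["K"])@np.array([u,v,1]); out.append(C+d*(z-C[2])/d[2])
    return np.array(out)
def crop(c,x0,y0,x1,y1,k,name): cv2.imwrite("pics/"+name,cv2.resize(c["frame"][y0:y1,x0:x1],None,fx=k,fy=k,interpolation=cv2.INTER_CUBIC))
E
python3 - <<'E'
from h import *
d=pickle.load(open("d0.pkl","rb")); t=d["top"]; s=d["side"]
crop(t,260,160,360,265,6,"t_dryer.png"); crop(s,290,165,420,300,6,"s_dryer.png"); crop(s,335,355,395,405,8,"s_knob.png")
crop(t,180,170,460,340,3-.15,"t_mid.png")
f=lambda c,uv,z:print(np.round(cast(c,uv,z),4))
print("knob");hs=cv2.cvtColor
for n,c in d.items():
    if n=="wrist":continue
    h=cv2.cvtColor(c["frame"],cv2.COLOR_BGR2HSV)
    m=((h[...,0]<8)|(h[...,0]>173))&(h[...,1]>200)&(h[...,2]>120)
    num,l,st,ce=cv2.connectedComponentsWithStats(m.astype(np.uint8))
    for i in range(1,num):
        if st[i,4]>30: print(n,st[i],ce[i])
f(t,[(426,228)],.03)
f(s,[(360,382)],.03)
print("caddy top corners");f(t,[(195,232),(252,228),(255,264),(197,267)],.075)
print("dryer top corners");f(t,[(275,177),(349,184),(343,256),(267,250)],.06)
E
```

```text
knob
side [348 368  25  30 586] [359.0887372  382.46245734]
top [417 220  17  17 186] [424.77956989 229.17204301]
[[ 0.5384 -0.3004  0.03  ]]
[[ 0.5357 -0.3091  0.03  ]]
caddy top corners
[[0.5781 0.3365 0.075 ]
 [0.5743 0.1816 0.075 ]
 [0.4747 0.1798 0.075 ]
 [0.4815 0.3347 0.075 ]]
dryer top corners
[[ 0.7196  0.1096  0.06  ]
 [ 0.6787 -0.096   0.06  ]
 [ 0.4763 -0.0575  0.06  ]
 [ 0.5126  0.1468  0.06  ]]
```

View pics/t_dryer.png

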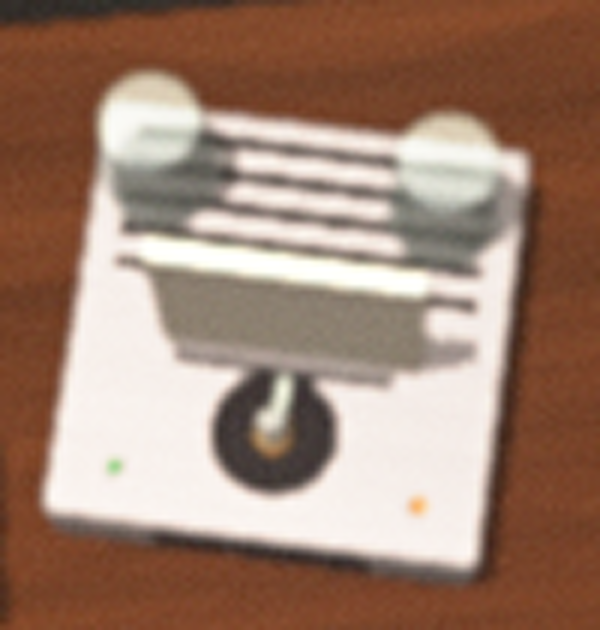

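View pics/s_dryer.png

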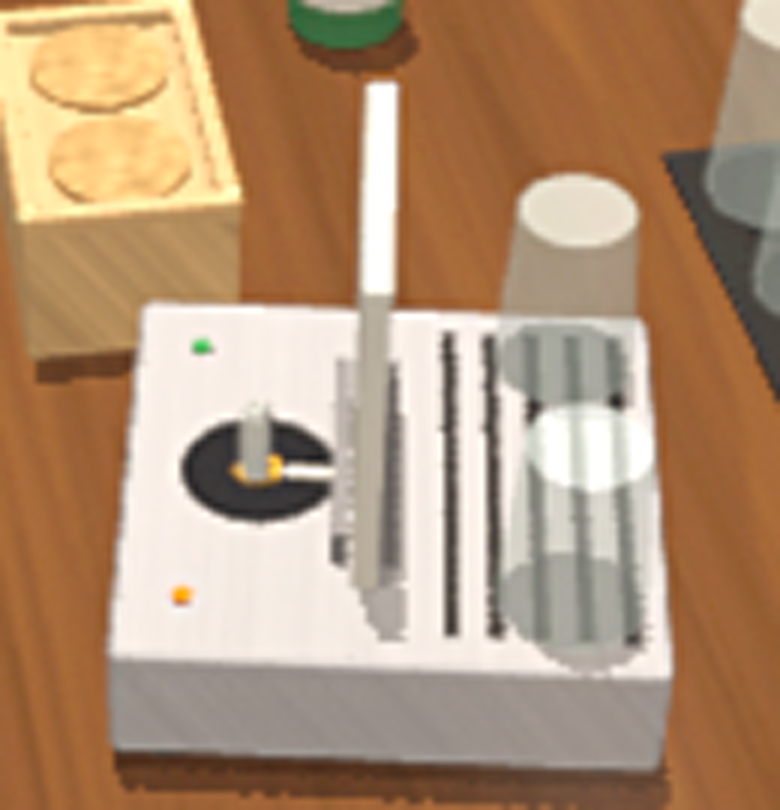

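View pics/s_knob.png

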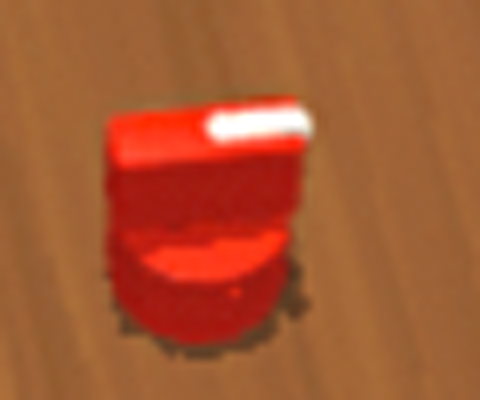

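View pics/t_mid.png

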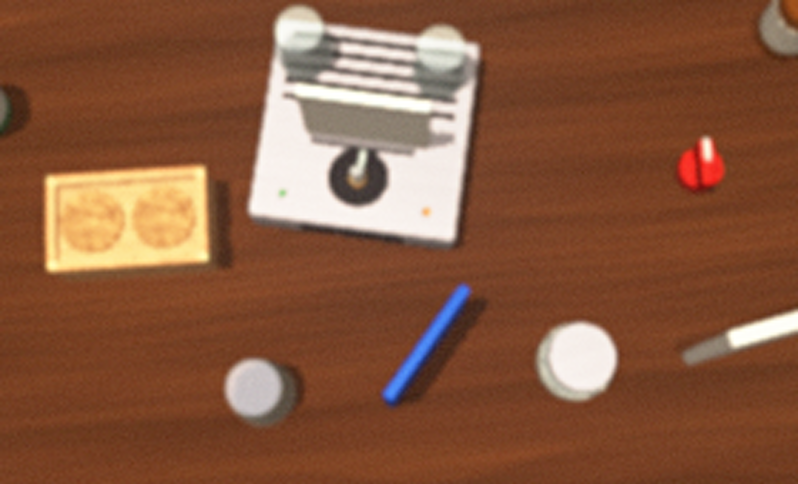

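Three plates could be the guard. The white one in the slot is at top (310,207), the blue one on the counter at (330,290), and the large white one on the counter at (460,283). Blue is excluded, and the slot plate is the smaller of the two white ones. It also stands in the dryer slot, and the enlarged crop confirms this. Now precise measurements.

Run:
```python
from h import *
d=pickle.load(open("d0.pkl","rb")); t=d["top"]; s=d["side"]
T=lambda uv:np.array(uv,float)/6+[260,160]
S=lambda uv:np.array(uv,float)/6+[290,165]
f=lambda n,c,uv,z:print(n,np.round(cast(c,uv,z),4).tolist())
for n,c in (("top",t),("side",s)): print(n,"cam",-c["R"].T@np.ravel(c["t"]))
f("guard top FL FR NL NR (top)",t,T([(143,235),(428,272),(150,262),(425,295)]),.2)
f("guard top far end, near end (side)",s,S([(382,84),(376,294)]),.2)
f("dial c top",t,T([(275,433)]),.06); f("dial c side",s,S([(258,470)]),.06)
f("shaft tip side",s,S([(257,407)]),.092)
f("lineend side",s,S([(335,472)]),.06)
f("LED green top",t,T([(114,466)]),.06);f("green side",s,S([(202,347)]),.06)
f("LED or top",t,T([(417,506)]),.06);f("or side",s,S([(182,595)]),.06)
f("dryer corners top",t,T([(530,155),(480,568),(45,508)]),.06)
f("dryer corners side",s,S([(147,303),(640,318),(672,668),(112,655)]),.06)
f("caddy top corners side: frontnear, backnear",s,S([(22,218),(241,195),(195,2)]),.075)
f("caddy base side",s,S([(35,355)]),0)
M=lambda uv:np.array(uv,float)/2.85+[180,170]
f("caddy top",t,M([(45,176),(206,166),(210,262),(48,270)]),.075)
f("tumbler_c",t,M([(254,387)]),.085)
f("blue ends",t,M([(391,398),(464,290)]),.13); f("blue side",s,[(234,233),(283,252)],.13)
f("jar",t,M([(577,358)]),.08)
k=lambda uv:np.array(uv,float)/8+[335,355]
f("knob pointer ends (side)",s,k([(118,145),(210,127),(308,122)]),.054)
f("knob skirt bottom",s,k([(200,342)]),0)
f("big white top ends",t,[(438,291),(500,270)],.2)
f("big side",s,[(252,325),(285,458)],0.0)
f("bottle_b",t,[(472,161)],.17);f("bottle_b",s,[(467,376)],.17);f("bottle_a",t,[(155,192)],.17);f("bottle_a",s,[(349,117)],.17)
crop(t,405,205,445,245,15,"t_knob.png")
```

```text
top cam [0.26830842 0.01844025 1.29072736]
side cam [ 0.36655721 -0.84602179  0.87366535]
guard top FL FR NL NR (top) [[0.6085, 0.0817, 0.2], [0.5813, -0.0337, 0.2], [0.5966, 0.0797, 0.2], [0.5717, -0.0315, 0.2]]
guard top far end, near end (side) [[0.6042, 0.0787, 0.2], [0.5759, -0.0377, 0.2]]
dial c top [[0.5521, 0.037, 0.06]]
dial c side [[0.5527, 0.0355, 0.06]]
shaft tip side [[0.5517, 0.0349, 0.092]]
lineend side [[0.581, 0.0293, 0.06]]
LED green top [[0.5437, 0.1116, 0.06]]
green side [[0.5449, 0.1099, 0.06]]
LED or top [[0.5119, -0.0243, 0.06]]
or side [[0.5129, -0.0257, 0.06]]
dryer corners top [[0.6735, -0.0936, 0.06], [0.4807, -0.0498, 0.06], [0.5273, 0.1444, 0.06]]
dryer corners side [[0.5283, 0.1406, 0.06], [0.719, 0.0973, 0.06], [0.676, -0.0917, 0.06], [0.4833, -0.0512, 0.06]]
caddy top corners side: frontnear, backnear [[0.4846, 0.1848, 0.075], [0.5746, 0.1844, 0.075], [0.581, 0.3252, 0.075]]
caddy base side [[0.4881, 0.1875, -0.0]]
caddy top [[0.5785, 0.3344, 0.075], [0.5735, 0.1809, 0.075], [0.4807, 0.183, 0.075], [0.4877, 0.3349, 0.075]]
tumbler_c [[0.3599, 0.149, 0.085]]
blue ends [[0.3355, 0.0253, 0.13], [0.4241, -0.0484, 0.13]]
blue side [[0.3377, 0.0278, 0.13], [0.4321, -0.0484, 0.13]]
jar [[0.3583, -0.148, 0.08]]
knob pointer ends (side) [[0.517, -0.3032, 0.054], [0.5384, -0.3022, 0.054], [0.5604, -0.3047, 0.054]]
knob skirt bottom [[0.534, -0.3226, 0.0]]
big white top ends [[0.3476, -0.2635, 0.2], [0.383, -0.4181, 0.2]]
big side [[0.3528, -0.1179, 0.0], [0.3841, -0.4123, 0.0]]
bottle_b [[0.6733, -0.409, 0.17]]
bottle_b [[0.671, -0.4161, 0.17]]
bottle_a [[0.6687, 0.4097, 0.17]]
bottle_a [[0.6646, 0.3967, 0.17]]
```

View pics/t_knob.png

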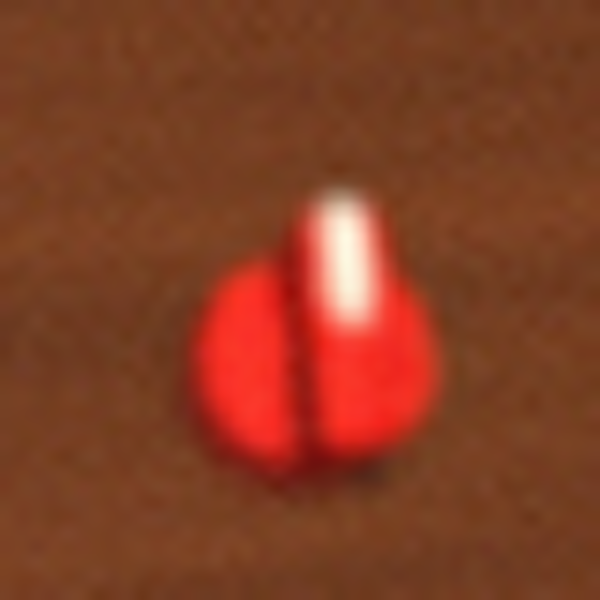

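Both views agree. The dryer's yaw is about -13°, the shaft is at (0.553,0.035), the guard's top centre is at (0.590,0.023) and its length is 120 mm, as given. The knob is near (0.537,-0.303) with its yaw around 0 to -10°. I'll turn the tool and travel above the guard.

Add to h.py:
```python
from scipy.spatial.transform import Rotation as Ro
def rows(tgt,yaw=None,pos=None,cur=None):
    """total shift in tool axes (units 50mm) and turn in units"""
    from plant import get_state
    s=get_state(); p=np.array(s["tcp_pos"]) if pos is None else np.array(pos)
    y=s["eef_rot"][2] if cur is None else cur
    R=Ro.from_euler("xyz",[180,0,y],degrees=True)
    sh=R.inv().apply(np.array(tgt)-p)/.05
    print("pos",np.round(p,4),"rot",np.round(s["eef_rot"],2),"t",s["time_s"],"shift units",np.round(sh,3), "turn", None if yaw is None else round((((y-yaw)+180)%360-180)/6,3))
```

```text
(no output)
```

apply_moves:
  plan:
    - [0,[0,0,-0.1],1]
    - [0,[0,0,-0.1],1]
    - [0,[0,0,-0.1],1]
    - [0,[0,0,-0.1],1]
    - [0,[0,0,-0.1],1]
    - [0,[0,0,-0.1],1]
    - [0,[0,0,0],1]
    - [0,[0,0,0],1]
    - [0,[0,0,0],1]
    - [0,[0,0,0],1]
    - [0,[0,0,0],1]
    - [0,[0,0,0],1]
  squeeze: 40

```text
time_s: 1.65
tcp_pos: [0.2433, 0.6294, 0.2561]
eef_rot: [-180.0, -0.0, 176.7]
contact_force: [0.4, -0.4, 0.9]
gripper_width: 0.0875
```

```bash
python3 -c "
from h import *
rows([.59,.023,.255],167)"
```

```text
pos [0.2433 0.6294 0.2561] rot [-1.7996e+02 -1.0000e-02  1.7667e+02] t 1.65 shift units [ -7.628 -11.704   0.023] turn 1.611
```

apply_moves:
  plan:
    - [0,[0,0,0],0.8]
    - [0,[0,0,0],0.8]
    - [0,[-0.9,-0.95,0],0]
    - [0,[-0.9,-0.95,0],0]
    - [0,[-0.9,-0.95,0],0]
    - [0,[-0.9,-0.95,0],0]
    - [0,[-0.9,-0.95,0],0]
    - [0,[-0.9,-0.95,0],0]
    - [0,[-0.9,-0.95,0],0]
    - [0,[-0.9,-0.95,0],0]
    - [0,[-0.9,-0.95,0],0]
    - [0,[-0.9,-0.95,0],0]

```text
time_s: 3.15
tcp_pos: [0.5633, 0.0904, 0.2566]
eef_rot: [180.0, 0.0, 167.3]
contact_force: [0.8, 1.0, 0.7]
gripper_width: 0.0874
```

Run:
```python
from h import *
from plant import viewer
rows([.59,.023,.255],167)
c=viewer.capture("wrist"); cv2.imwrite("pics/w1.png",c["frame"])
```

```text
pos [0.5633 0.0904 0.2566] rot [1.7999e+02 1.0000e-02 1.6728e+02] t 3.15 shift units [-0.818 -1.198  0.032] turn 0.047
```

View pics/w1.png

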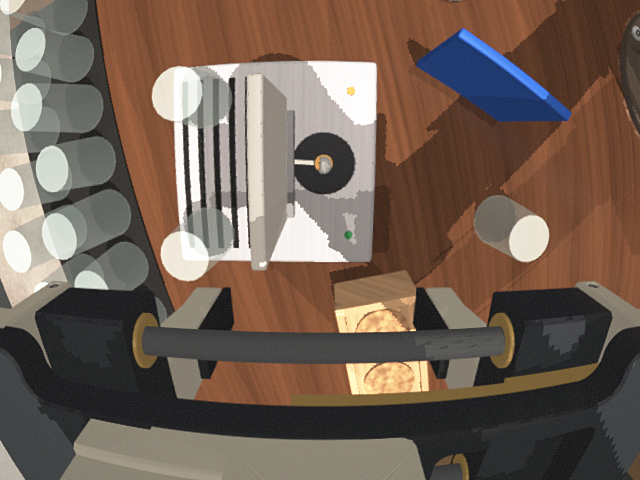

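The wrist view shows the dryer with the guard's top edge from (256,75) to (260,268). The dial is at (324,163) with its white line pointing left to (297,162), and the caddy is at the bottom. Casting these pixels gives positions to compare.

```bash
cat >> h.py <<'E'
def wcast(c,st,uv,z):
    K=c["K"];f=K[0,0];M=c["mount"]
    Rt=Ro.from_euler("xyz",st["eef_rot"],degrees=True).as_matrix(); o=Rt@M[:3,3]+st["tcp_pos"]; out=[]
    for u,v in np.atleast_2d(uv).astype(float):
        a=np.array([u-K[0,2],v-K[1,2]]);rr=np.hypot(*a);th=rr/f
        d=np.r_[a/max(rr,1e-9)*np.sin(th),np.cos(th)]; d=Rt@M[:3,:3]@d
        out.append(o+d*(z-o[2])/d[2])
    return np.array(out)
E
python3 - <<'E'
from h import *
from plant import viewer,get_state
s=get_state(); c=viewer.capture("wrist"); pickle.dump((s,c),open("w1.pkl","wb"))
f=lambda n,uv,z:print(n,np.round(wcast(c,s,uv,z),4).tolist())
f("guard top",[(248,75),(265,75),(251,268),(268,266)],.2)
f("dial",[(324,163)],.06); f("tip",[(326,164)],.092); f("line end",[(296,162)],.06)
f("dryer corners",[(376,64),(373,262),(186,64),(181,260)],.06)
f("leds",[(351,91),(348,235)],.06)
f("caddy front corners",[(414,290),(428,390),(336,304)],.075)
crop(c,230,50,390,280,2.6,"w1c.png")
E
```

```text
guard top [[0.5812, -0.036, 0.2], [0.5717, -0.0333, 0.2], [0.6092, 0.0776, 0.2], [0.5983, 0.0787, 0.2]]
dial [[0.5525, 0.035, 0.06]]
tip [[0.5505, 0.034, 0.092]]
line end [[0.5782, 0.028, 0.06]]
dryer corners [[0.4832, -0.0483, 0.06], [0.526, 0.1432, 0.06], [0.6611, -0.0963, 0.06], [0.7227, 0.0968, 0.06]]
leds [[0.5124, -0.0269, 0.06], [0.5451, 0.1096, 0.06]]
caddy front corners [[0.4909, 0.1771, 0.075], [0.4891, 0.3132, 0.075], [0.5717, 0.1736, 0.075]]
```

View pics/w1c.png

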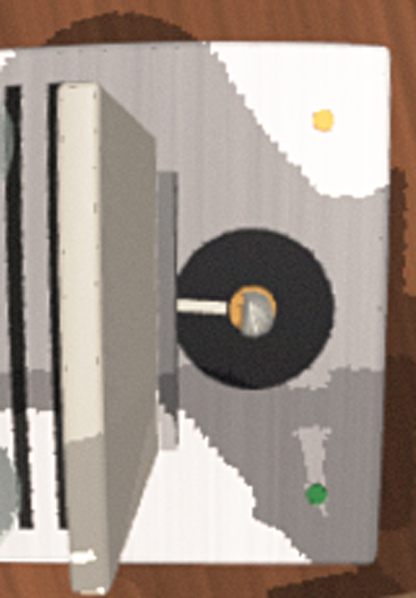

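```bash
python3 -c "
from h import *
rows([.590,.022,.255],166.5)"
```

```text
pos [0.5643 0.0875 0.2558] rot [-1.7991e+02 -4.0000e-02  1.6696e+02] t 3.25 shift units [-0.797 -1.161  0.017] turn 0.077
```

apply_moves:
  plan:
    - [0,[-0.4,-0.58,0],0.08]
    - [0,[-0.4,-0.58,0],0]
    - [0,[0,0,0],0]
    - [0,[0,0,0.5],0]
    - [0,[0,0,0.5],0]
    - [0,[0,0,0.5],0]
    - [0,[0,0,0.5],0]
    - [0,[0,0,0],0]
    - [0,[0,0,0],0]

```text
time_s: 4.38
tcp_pos: [0.589, 0.0273, 0.1576]
eef_rot: [180.0, 0.1, 166.8]
contact_force: [-0.1, 0.1, -0.1]
gripper_width: 0.0873
```

Run:
```python
from h import *
from plant import viewer
rows([.590,.022,.155],166.5)
c=viewer.capture("wrist"); cv2.imwrite("pics/w2.png",c["frame"])
```

```text
pos [0.589  0.0273 0.1576] rot [1.7999e+02 6.0000e-02 1.6683e+02] t 4.375 shift units [-0.043 -0.1    0.051] turn 0.056
```

View pics/w2.png

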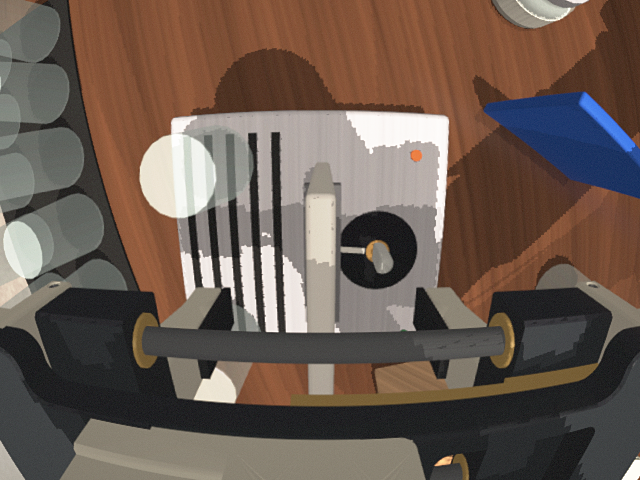

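The wrist view shows the plate at (321,250), midway between the jaws. I'll close on it.

apply_moves:
  plan:
    - [0,[-0.04,-0.1,0],0]
    - [0,[0,0,0],0]
    - [255,[0,0,0],0]
    - [255,[0,0,0],0]
    - [255,[0,0,0],0]
    - [255,[0,0,0],0]
    - [255,[0,0,0],0]
    - [255,[0,0,0],0]
    - [255,[0,0,0],0]
    - [255,[0,0,0],0]
  squeeze: 30

```text
time_s: 5.68
tcp_pos: [0.5894, 0.0215, 0.1566]
eef_rot: [-180.0, -0.0, 166.8]
contact_force: [-0.5, 0.4, -0.2]
gripper_width: 0.0133
```

apply_moves:
  plan:
    - [255,[0,0,0],0]
    - [255,[0,0,0],0]
    - [255,[0,0,-0.3],0]
    - [255,[0,0,-0.4],0]
    - [255,[0,0,-0.4],0]
    - [255,[0,0,-0.4],0]
    - [255,[0,0,-0.4],0]
    - [255,[0,0,0],0]

```text
time_s: 6.68
tcp_pos: [0.5903, 0.0217, 0.2538]
eef_rot: [179.9, 0.2, 166.8]
contact_force: [-0.2, -0.6, -3.0]
gripper_width: 0.0098
```

Run:
```python
from h import *
from plant import viewer,get_state
d={}
print(get_state()["gripper_width"],get_state()["contact_force"])
for n in ("side","wrist"):
    c=viewer.capture(n); d[n]=c
crop(d["side"],280,110,440,310,2.9,"s3.png"); cv2.imwrite("pics/w3.png",d["wrist"]["frame"])
rows([.45,.258,.235],178)
```

```text
0.009816826063791268 [-0.18951449 -0.59899827 -3.03362964]
pos [0.589  0.0215 0.2513] rot [ 1.7998e+02 -2.0000e-02  1.6678e+02] t 6.775 shift units [3.789 3.968 0.326] turn -1.87
```

View pics/s3.png

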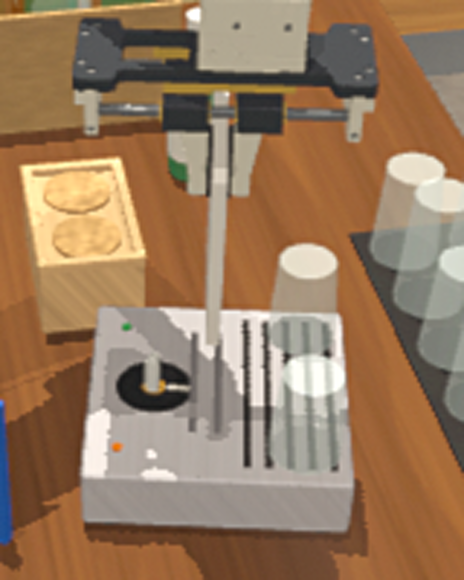

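View pics/w3.png

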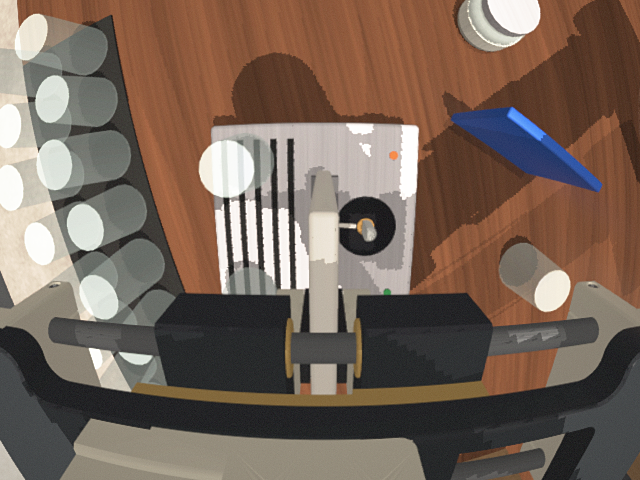

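The guard is held at 9.8 mm and lifted clear, and the slot is empty. Next I'll carry it in front of the caddy.

apply_moves:
  plan:
    - [255,[0,0,0],-0.9]
    - [255,[0,0,0],-0.94]
    - [255,[0.3,0.5,0],0]
    - [255,[0.45,0.73,0],0]
    - [255,[0.45,0.73,0],0]
    - [255,[0.45,0.73,0],0]
    - [255,[0.45,0.73,0],0]
    - [255,[0.45,0.7,0],0]
    - [255,[0.3,0.5,0],0]
    - [255,[0,0,0],0]
    - [255,[0,0,0],0]

```text
time_s: 8.15
tcp_pos: [0.4554, 0.2574, 0.2508]
eef_rot: [-179.9, -0.1, 177.9]
contact_force: [-0.3, -0.7, -2.7]
gripper_width: 0.0099
```

Run:
```python
from h import *
from plant import viewer,get_state
d={}
s=get_state()
for n in ("side","top","wrist"):
    c=viewer.capture(n); d[n]=c
pickle.dump((s,d),open("d4.pkl","wb"))
crop(d["side"],200,80,400,280,2.9,"s4.png"); cv2.imwrite("pics/w4.png",d["wrist"]["frame"])
crop(d["top"],180,160,330,330,3.5,"t4.png")
rows([.4545,.258,.0965],177.8)
```

```text
pos [0.4559 0.257  0.2512] rot [-1.7997e+02 -2.0000e-02  1.7777e+02] t 8.3 shift units [0.029 0.019 3.094] turn -0.004
```

View pics/s4.png

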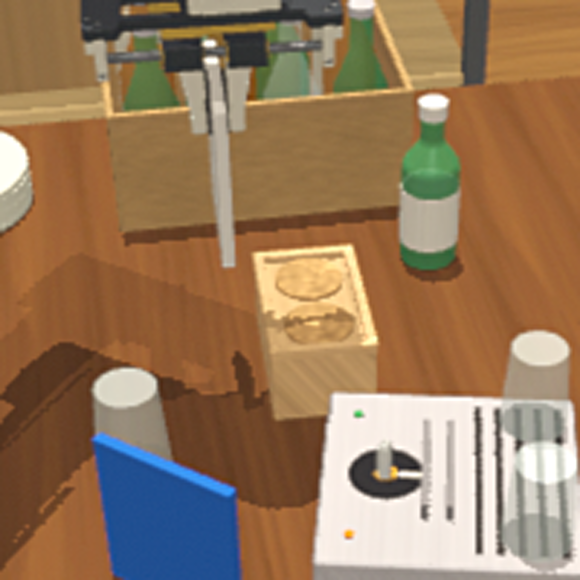

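View pics/w4.png

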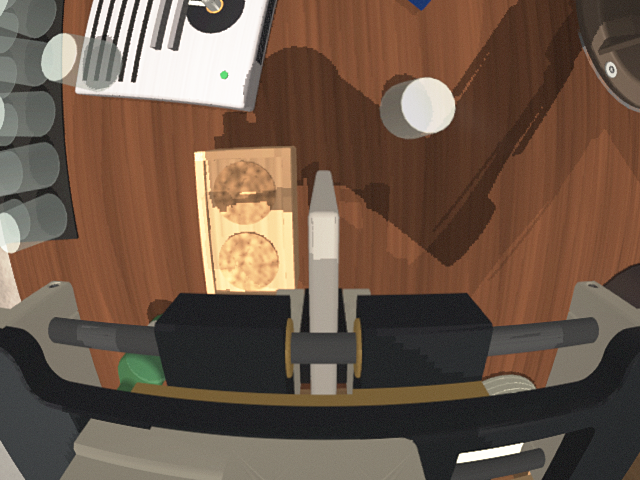

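The side view shows the plate held upright with its foot at crop (228,266), just in front of the caddy and clear of bottle_a and tumbler_c. I'll check the caddy's front edge from the wrist view.

Run:
```python
from h import *
s,d=pickle.load(open("d4.pkl","rb")); c=d["wrist"]
print(np.round(wcast(c,s,[(296,147),(296,200),(296,285),(195,152)],.075),4))
```

```text
[[0.4761 0.1891 0.075 ]
 [0.4785 0.2374 0.075 ]
 [0.4834 0.3211 0.075 ]
 [0.5708 0.1868 0.075 ]]
```

apply_moves:
  plan:
    - [255,[0.06,0.02,0.5],0.1]
    - [255,[0,0,0.6],0]
    - [255,[0,0,0.6],0]
    - [255,[0,0,0.6],0]
    - [255,[0,0,0.5],0]
    - [255,[0,0,0.15],0]
    - [255,[0,0,0],0]
    - [255,[0,0,0.06],0]
    - [255,[0,0,0],0]

```text
time_s: 9.43
tcp_pos: [0.453, 0.259, 0.1017]
eef_rot: [180.0, 0.0, 177.2]
contact_force: [0.5, -0.7, -2.8]
gripper_width: 0.0101
```

apply_moves:
  plan:
    - [255,[0,0,0.06],0]
    - [255,[0,0,0.04],0]
    - [255,[0,0,0.04],0]
    - [255,[0,0,0],0]

```text
time_s: 9.93
tcp_pos: [0.4532, 0.259, 0.0964]
eef_rot: [180.0, 0.1, 177.3]
contact_force: [-7.5, -3.9, 22.1]
gripper_width: 0.0101
```

apply_moves:
  plan:
    - [255,[0,0,-0.03],0]
    - [255,[0,0,0],0]
    - [170,[0,0,0],0]
    - [170,[0,0,0],0]
    - [170,[0,0,0],0]
    - [170,[0,0,0],0]
    - [170,[0,0,0],0]

```text
time_s: 10.8
tcp_pos: [0.4528, 0.2588, 0.0955]
eef_rot: [-180.0, -0.0, 177.2]
contact_force: [0.3, -0.3, -1.0]
gripper_width: 0.0293
```

Run:
```python
from h import *
from plant import viewer,get_state
print(get_state()["gripper_width"])
d={}
for n in ("side","wrist"):
    c=viewer.capture(n); d[n]=c
crop(d["side"],200,80,400,280,2.9,"s5.png"); cv2.imwrite("pics/w5.png",d["wrist"]["frame"])
```

```text
0.02929897495866618
```

View pics/s5.png

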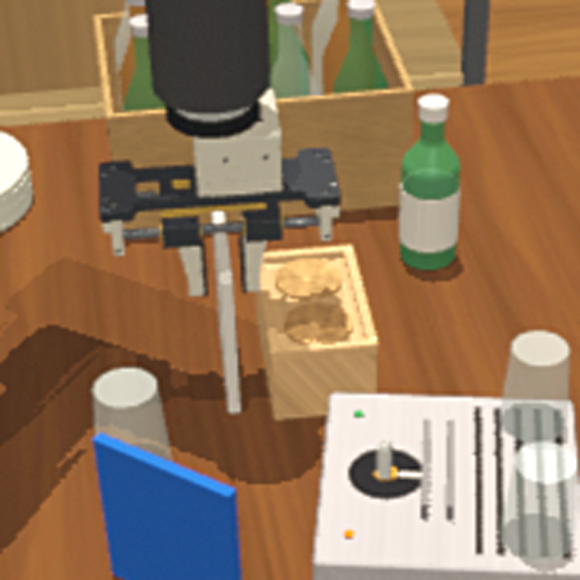

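View pics/w5.png

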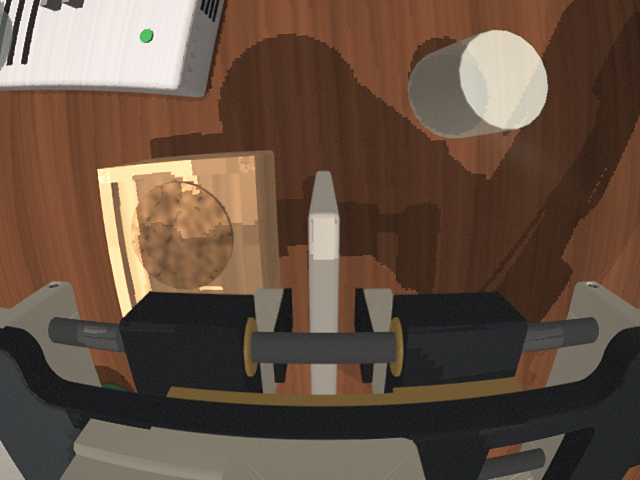

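The plate stands free between the jaws, at wrist (323,250), parallel to the caddy. I'll nudge it over towards the caddy.

apply_moves:
  plan:
    - [170,[-0.09,0,0],0]
    - [170,[-0.09,0,0],0]
    - [170,[-0.09,0,0],0]
    - [170,[-0.09,0,0],0]
    - [170,[-0.09,0,0],0]
    - [170,[-0.09,0,0],0]
    - [170,[-0.09,0,0],0]
    - [170,[-0.09,0,0],0]
    - [170,[0,0,0],0]
    - [110,[0,0,0],0]
    - [110,[0,0,0],0]
    - [110,[0,0,0],0]

```text
time_s: 12.4
tcp_pos: [0.4886, 0.2571, 0.0956]
eef_rot: [180.0, -0.0, 177.2]
contact_force: [0.2, -0.0, -0.4]
gripper_width: 0.0487
```

Run:
```python
from h import *
from plant import viewer,get_state
print(get_state()["gripper_width"])
d={}
for n in ("side","wrist"):
    c=viewer.capture(n); d[n]=c
crop(d["side"],200,80,400,280,2.9,"s6.png"); cv2.imwrite("pics/w6.png",d["wrist"]["frame"])
```

```text
0.04873645940093184
```

View pics/s6.png

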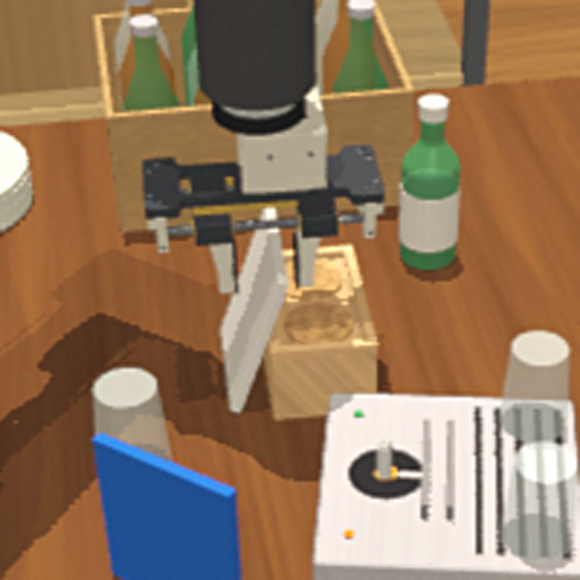

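View pics/w6.png

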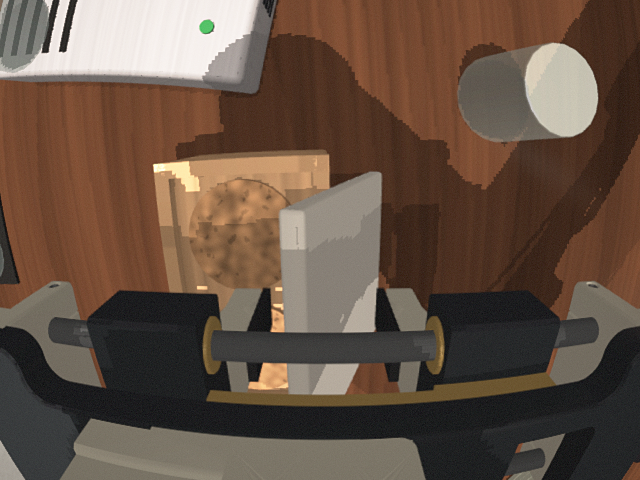

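The plate leans against the caddy and both jaws are clear of it. I'll lift straight up and travel to the knob, turning on the way.

apply_moves:
  plan:
    - [110,[0,0,-0.2],0]
    - [110,[0,0,-0.4],0]
    - [110,[0,0,-0.5],0]
    - [110,[0,0,-0.8],0]
    - [110,[0,0,-0.8],0]
    - [0,[0,0,-0.6],1]
    - [0,[0,0,0],1]
    - [0,[0,0,0],1]
    - [0,[0,0,0],1]
    - [0,[0,0,0],1]
    - [0,[0,0,0],1]
    - [0,[0,0,0],1]

```text
time_s: 14.0
tcp_pos: [0.4887, 0.257, 0.2614]
eef_rot: [180.0, 0.0, 135.0]
contact_force: [0.2, 0.1, 0.4]
gripper_width: 0.0877
```

apply_moves:
  plan:
    - [0,[0,0,0],1]
    - [0,[0,0,0],1]
    - [0,[0,0,0],1]
    - [0,[0,0,0],1]
    - [0,[0,0,0],1]
    - [0,[0,0,0],1]
    - [0,[0,0,0],1]
    - [0,[0,0,0],1]
    - [0,[0,0,0],0.5]
    - [0,[0,0,0],0]

```text
time_s: 15.25
tcp_pos: [0.4887, 0.2571, 0.2612]
eef_rot: [180.0, -0.0, 84.3]
contact_force: [0.7, 0.4, -0.2]
gripper_width: 0.0878
```

Run:
```python
from h import *
from plant import viewer,get_state
rows([.50,-.303,.26],85)
c=viewer.capture("side")
crop(c,200,80,400,280,2.9,"s7.png")
```

```text
pos [0.4887 0.2571 0.2612] rot [ 1.7997e+02 -3.0000e-02  8.4260e+01] t 15.25 shift units [-11.122   1.345   0.025] turn -0.124
```

View pics/s7.png

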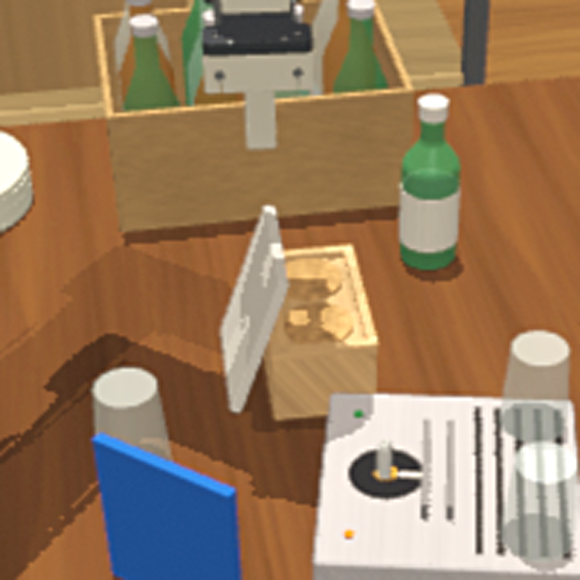

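The plate stays leaning by itself against the caddy, from crop (235,405) at the foot to (270,210) at the top. Now to the knob.

apply_moves:
  plan:
    - [0,[-0.9,0.1,0],0]
    - [0,[-0.95,0.12,0],0]
    - [0,[-0.95,0.12,0],0]
    - [0,[-0.95,0.12,0],0]
    - [0,[-0.95,0.12,0],0]
    - [0,[-0.95,0.12,0],0]
    - [0,[-0.95,0.12,0],0]
    - [0,[-0.95,0.12,0],0]
    - [0,[-0.95,0.12,0],0]
    - [0,[-0.95,0.12,0],0]
    - [0,[-0.9,0.12,0],0]
    - [0,[-0.65,0.12,0],0]

```text
time_s: 16.8
tcp_pos: [0.5038, -0.2992, 0.2608]
eef_rot: [180.0, 0.0, 84.2]
contact_force: [-0.9, 0.7, -0.3]
gripper_width: 0.0876
```

apply_moves:
  plan:
    - [0,[0,0,0],0]
    - [0,[0,0,0],0]

```text
time_s: 17.05
tcp_pos: [0.5039, -0.2972, 0.2605]
eef_rot: [-180.0, -0.0, 84.2]
contact_force: [-0.2, 0.9, 0.2]
gripper_width: 0.0878
```

Run:
```python
from h import *
from plant import viewer,get_state
rows([.537,-.303,.26],85)
s=get_state();c=viewer.capture("wrist"); pickle.dump((s,c),open("w8.pkl","wb"))
cv2.imwrite("pics/w8.png",c["frame"])
```

```text
pos [ 0.5039 -0.2972  0.2605] rot [-1.7999e+02 -1.0000e-02  8.4240e+01] t 17.05 shift units [-0.049  0.671  0.011] turn -0.127
```

View pics/w8.png

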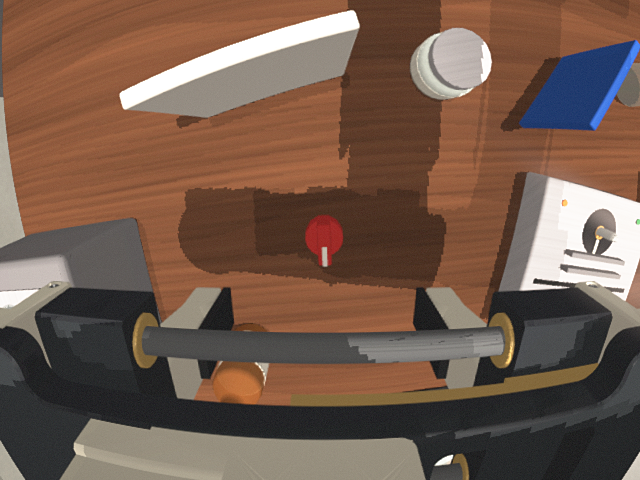

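The wrist view shows the red knob at (324,236) with its white pointer line at (324,257), and bottle_b at (240,375) well off.

Run:
```python
from h import *
s,c=pickle.load(open("w8.pkl","rb"))
crop(c,290,200,360,280,7,"w8c.png")
h=cv2.cvtColor(c["frame"],cv2.COLOR_BGR2HSV)
m=((h[...,0]<8)|(h[...,0]>173))&(h[...,1]>200)&(h[...,2]>80); m[:, :280]=0; m[:,370:]=0
ys,xs=np.where(m); print(xs.mean(),ys.mean(),xs.min(),xs.max(),ys.min(),ys.max())
```

```text
324.56 243.12 306 337 216 262
```

View pics/w8c.png

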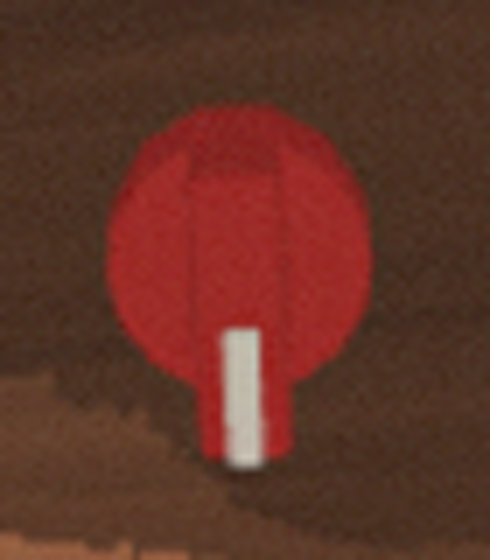

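Run:
```python
from h import *
s,c=pickle.load(open("w8.pkl","rb"))
W=lambda uv:np.array(uv,float)/7+[290,200]
p=wcast(c,s,W([(190,175),(280,175),(205,458),(293,456)]),.054); print(np.round(p,4),p.mean(0))
a=(p[2]+p[3]-p[0]-p[1])/2; print("len",np.linalg.norm(a),"yaw",np.degrees(np.arctan2(a[1],a[0])))
q=wcast(c,s,W([(107,262),(372,262)]),.026); print(q,q.mean(0))
w=wcast(c,s,W([(241,330),(247,465)]),.054); e=w[1]-w[0]; print("line yaw",np.degrees(np.arctan2(e[1],e[0])))
```

```text
[[ 0.5141 -0.3035  0.054 ]
 [ 0.5154 -0.2905  0.054 ]
 [ 0.5576 -0.3058  0.054 ]
 [ 0.5586 -0.2927  0.054 ]] [ 0.53642523 -0.2981118   0.054     ]
len 0.04341845445333587 yaw -2.985695848605281
[[ 0.53362154 -0.31907309  0.026     ]
 [ 0.53781239 -0.27760355  0.026     ]] [ 0.53571697 -0.29833832  0.026     ]
line yaw -3.2760958067905754
```

apply_moves:
  plan:
    - [0,[0,0,0],-0.46]
    - [0,[0,0.33,0.3],0]
    - [0,[0,0.33,0.6],0]
    - [0,[0,0,0.7],0]
    - [0,[0,0,0.7],0]
    - [0,[0,0,0.7],0]
    - [0,[0,0,0.6],0]
    - [0,[0,0,0.4],0]
    - [0,[0,0,0.3],0]
    - [0,[0,0,0],0]
    - [0,[0,0,0],0]

```text
time_s: 18.48
tcp_pos: [0.5377, -0.299, 0.0462]
eef_rot: [179.9, 0.0, 87.0]
contact_force: [-0.7, -0.1, -0.1]
gripper_width: 0.0878
```

Run:
```python
from h import *
from plant import viewer,get_state
rows([.5365,-.299,.029],87)
s=get_state();c=viewer.capture("wrist"); pickle.dump((s,c),open("w9.pkl","wb"))
cv2.imwrite("pics/w9.png",c["frame"])
```

```text
pos [ 0.5377 -0.299   0.0462] rot [1.7995e+02 2.0000e-02 8.7010e+01] t 18.475 shift units [-0.001 -0.025  0.343] turn 0.002
```

View pics/w9.png

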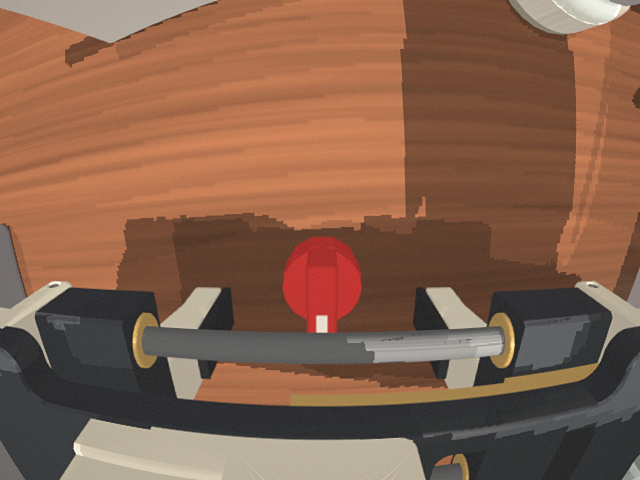

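The knob is centred between the jaws at (322,285). I'll finish the descent and grip.

apply_moves:
  plan:
    - [0,[0,-0.02,0.17],0]
    - [0,[0,0,0.17],0]
    - [0,[0,0,0],0]
    - [255,[0,0,0],0]
    - [255,[0,0,0],0]
    - [255,[0,0,0],0]
    - [255,[0,0,0],0]
    - [255,[0,0,0],0]
    - [255,[0,0,0],0]
    - [255,[0,0,0],0]
    - [255,[0,0,0],0]
    - [255,[0,0,0],0]
  squeeze: 45

```text
time_s: 20.02
tcp_pos: [0.536, -0.2989, 0.0285]
eef_rot: [-180.0, -0.0, 87.0]
contact_force: [-0.7, 0.1, 0.1]
gripper_width: 0.0137
```

apply_moves:
  plan:
    - [255,[0,0,0],0]
    - [255,[0,0,0],0]
    - [255,[0,0,-0.2],0]
    - [255,[0,0,-0.5],0]
    - [255,[0,0,-0.6],0]
    - [255,[0,0,-0.6],0]
    - [255,[0,0,-0.6],0]
    - [255,[0,0,0],0]

```text
time_s: 21.02
tcp_pos: [0.5376, -0.2995, 0.1572]
eef_rot: [179.7, 0.1, 87.0]
contact_force: [-0.2, -0.6, -0.1]
gripper_width: 0.0138
```

Run:
```python
from h import *
from plant import viewer,get_state
print(get_state()["gripper_width"])
d={}
for n in ("side","wrist"):
    c=viewer.capture(n); d[n]=c
crop(d["side"],290,230,430,410,3.2,"s10.png"); cv2.imwrite("pics/w10.png",d["wrist"]["frame"])
rows([.5525,.035,.155],77)
```

```text
0.013816647070361445
pos [ 0.536  -0.2988  0.1541] rot [ 1.7995e+02 -1.0000e-02  8.6980e+01] t 21.125 shift units [ 6.684 -0.021 -0.018] turn 1.664
```

View pics/s10.png

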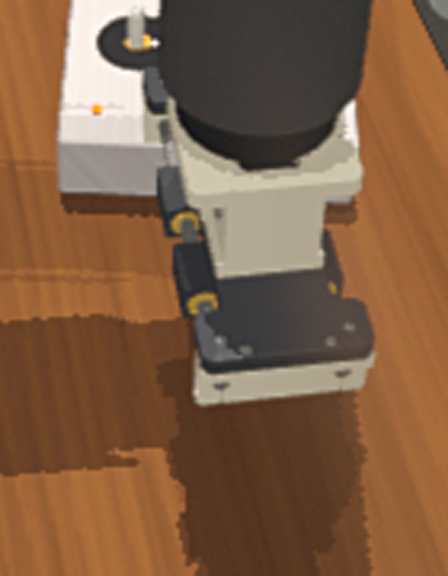

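View pics/w10.png

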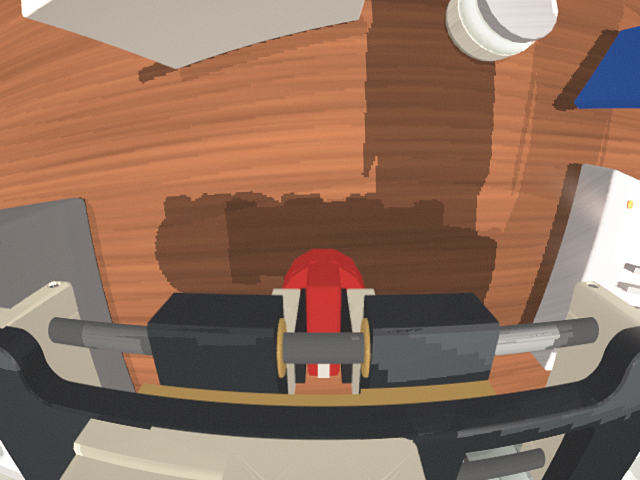

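The knob is held at 13.8 mm, the bar's width, with its pointer line along the tool's y. I'll carry it over the shaft and turn it by -10°.

apply_moves:
  plan:
    - [255,[0,0,0],0.83]
    - [255,[0,0,0],0.83]
    - [255,[0.58,-0.1,0],0]
    - [255,[0.8,-0.15,0],0]
    - [255,[0.8,-0.15,0],0]
    - [255,[0.8,-0.15,0],0]
    - [255,[0.8,-0.15,0],0]
    - [255,[0.8,-0.15,0],0]
    - [255,[0.8,-0.15,0],0]
    - [255,[0.7,-0.12,0],0]
    - [255,[0.5,-0.07,0],0]
    - [255,[0,0,0],0]

```text
time_s: 22.62
tcp_pos: [0.5515, 0.0364, 0.1526]
eef_rot: [-179.9, 0.0, 77.2]
contact_force: [-0.1, 0.6, -2.0]
gripper_width: 0.0137
```

apply_moves:
  plan:
    - [255,[0,0,0],0]
    - [255,[0,0,0],0]

```text
time_s: 22.88
tcp_pos: [0.5516, 0.0342, 0.1532]
eef_rot: [-180.0, 0.0, 77.0]
contact_force: [-0.8, -0.1, -0.8]
gripper_width: 0.0137
```

Run:
```python
from h import *
from plant import viewer,get_state
rows([.552,.0355,.128],77)
d={};s=get_state()
for n in ("side","wrist","top"):
    c=viewer.capture(n); d[n]=c
pickle.dump((s,d),open("d11.pkl","wb"))
crop(d["side"],280,160,420,300,4,"s11.png"); cv2.imwrite("pics/w11.png",d["wrist"]["frame"])
```

```text
pos [0.5516 0.0342 0.1532] rot [-1.7996e+02  3.0000e-02  7.6980e+01] t 22.875 shift units [0.027 0.002 0.505] turn -0.003
```

View pics/s11.png

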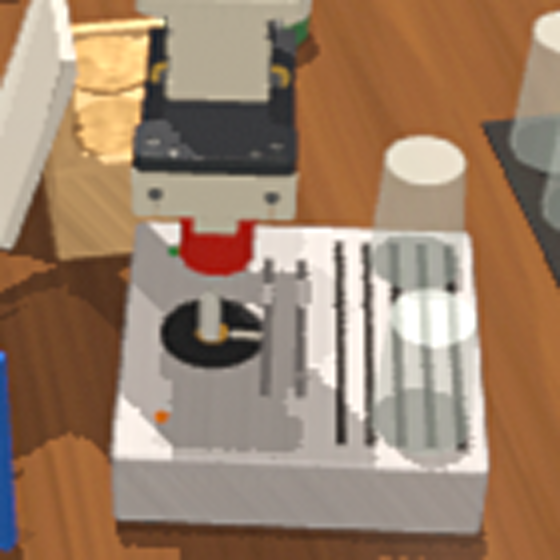

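View pics/w11.png

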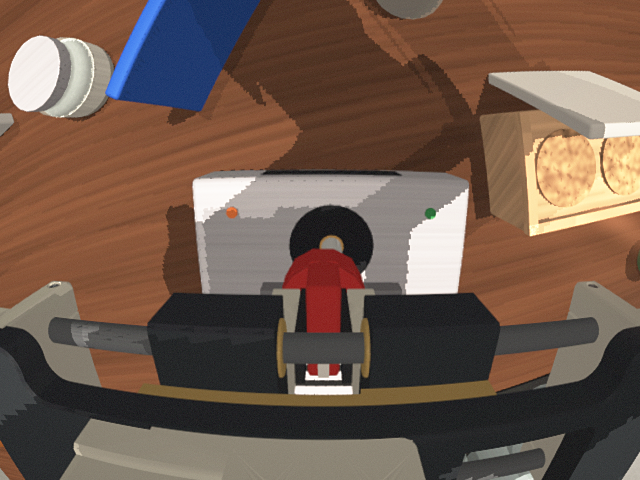

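Run:
```python
from h import *
s,d=pickle.load(open("d11.pkl","rb")); c=d["side"]
S=lambda uv:np.array(uv,float)/4+[280,160]
print("tip",cast(c,S([(208,296)]),.092),"dial",cast(c,S([(211,332)]),.06))
e=cast(c,S([(211,332),(262,335)]),.06);v=e[1]-e[0];print("line yaw",np.degrees(np.arctan2(v[1],v[0])))
k=S([(181,252),(253,250)]); print("knob skirt mid",cast(c,k,.135).mean(0), "bottom front",cast(c,S([(218,276)]),.1247))
w=d["wrist"]; print("wrist tip",wcast(w,s,[(331,244)],.092),"dial",wcast(w,s,[(331,247)],.06),"leds",wcast(w,s,[(232,212),(431,213)],.06))
t=d["top"];
```

```text
tip [[0.54914915 0.03133933 0.092     ]] dial [[0.55239843 0.03666272 0.06      ]]
line yaw -15.054717198790453
knob skirt mid [0.55082317 0.01812281 0.135     ] bottom front [[0.54987389 0.00966155 0.1247    ]]
wrist tip [[0.54003292 0.04254725 0.092     ]] dial [[0.55177418 0.04056483 0.06      ]] leds [[ 0.51083888 -0.02176316  0.06      ]
 [ 0.54317283  0.11568822  0.06      ]]
```

The wrist view puts the dial at column 331.5 against the knob's 323.5, so the shaft lies about 5 mm further along tool +x. The fixed cameras read y about 3 mm low at the knob too, so this is consistent. I'll correct by 4.5 mm, lower to just above the tip and look again.

apply_moves:
  plan:
    - [255,[0.09,-0.02,0.2],0]
    - [255,[0,0,0.25],0]
    - [255,[0,0,0],0]
    - [255,[0,0,0],0]

```text
time_s: 23.52
tcp_pos: [0.552, 0.0396, 0.1309]
eef_rot: [-180.0, 0.0, 77.0]
contact_force: [0.2, 0.2, -0.0]
gripper_width: 0.0137
```

Run:
```python
from h import *
from plant import viewer,get_state
rows([.5512,.039,.128],77)
d={};s=get_state()
for n in ("side","wrist","top"):
    c=viewer.capture(n); d[n]=c
pickle.dump((s,d),open("d12.pkl","wb"))
crop(d["side"],310,200,370,270,8,"s12.png"); crop(d["wrist"],240,160,430,400,2.5,"w12.png")
R=Ro.from_euler("xyz",s["eef_rot"],degrees=True)
for z in (-.0285,): print(proj(d["side"],s["tcp_pos"]+[0.0004,0,z]), proj(d["side"],[.5522,.039,.092]), proj(d["side"],[.5522,.035,.092]))
print(cv2.__version__)
```

```text
pos [0.552  0.0396 0.1309] rot [-1.7998e+02  2.0000e-02  7.7040e+01] t 23.525 shift units [-0.015 -0.012  0.058] turn 0.007
[[332.78419557 227.86830393]] [[332.69112749 231.60655484]] [[333.0378838  232.77098002]]
4.12.0
```

View pics/s12.png

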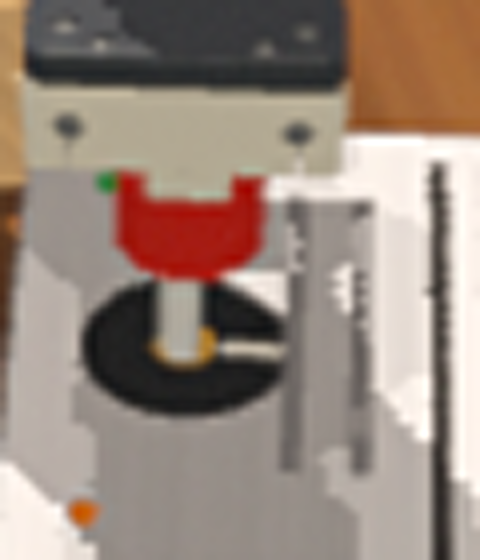

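View pics/w12.png

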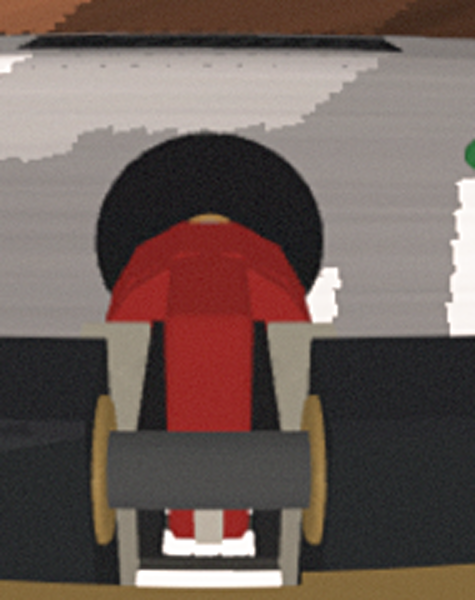

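The wrist view shows the dial centred under the knob, columns 210 and 208. The side view has the knob a little to +x of the shaft, so I'll quantify that with masks.

Run:
```python
from h import *
s,d=pickle.load(open("d12.pkl","rb")); c=d["side"]; im=cv2.resize(c["frame"][200:270,310:370],None,fx=8,fy=8,interpolation=cv2.INTER_CUBIC).astype(int)
h=cv2.cvtColor(im.clip(0,255).astype(np.uint8),cv2.COLOR_BGR2HSV)
red=((h[...,0]<10)|(h[...,0]>170))&(h[...,1]>150)&(h[...,2]>90)
for r in (205,220,235,250): x=np.where(red[r])[0]; print(r,x.min(),x.max(),(x.min()+x.max())/2)
g=(im.min(2)>85)&(h[...,1]<70)
for r in (290,300,310,320): x=np.where(g[r,130:240])[0]+130; print("shaft",r,x.min(),x.max(),x.mean())
# expected centre columns
f=lambda p:(proj(c,p)[0]-[310,200])*8
for z in (.1024,.115,.1284): print("axis at TCP",z,f([.552,.0396,z]))
for z in (.065,.075,.085,.092): print("shaft exp",z,f([.5522,.039,z]))
```

```text
205 118 261 189.5
220 118 261 189.5
235 118 259 188.5
250 125 257 191.0
shaft 290 158 239 187.2549019607843
shaft 300 158 201 179.5
shaft 310 158 201 179.5
shaft 320 158 201 179.5
axis at TCP 0.1024 [181.00125133 223.00779282]
axis at TCP 0.115 [181.73143504 187.99008366]
axis at TCP 0.1284 [182.51945035 150.19892138]
shaft exp 0.065 [179.99890296 325.41593892]
shaft exp 0.075 [180.56029882 298.79258263]
shaft exp 0.085 [181.12792231 271.87389025]
shaft exp 0.092 [181.5290199  252.85243876]
```

Allowing for the D's missing side, the shaft axis is at side column 186 and the knob at 189, so the offset is only about 0.7 mm. I'll trim that and lower onto the shaft gently.

apply_moves:
  plan:
    - [255,[0.01,-0.015,0.1],0]
    - [255,[0,0,0.06],0]
    - [255,[0,0,0.06],0]
    - [255,[0,0,0.06],0]
    - [255,[0,0,0.06],0]
    - [255,[0,0,0],0]

```text
time_s: 24.42
tcp_pos: [0.5512, 0.0402, 0.1137]
eef_rot: [-180.0, 0.0, 77.0]
contact_force: [0.4, 0.6, -0.7]
gripper_width: 0.0138
```

apply_moves:
  plan:
    - [255,[0,0,0.06],0]
    - [255,[0,0,0.06],0]
    - [255,[0,0,0.06],0]
    - [255,[0,0,0.04],0]
    - [255,[0,0,0],0]

```text
time_s: 25.05
tcp_pos: [0.5512, 0.0402, 0.1029]
eef_rot: [-180.0, 0.0, 77.0]
contact_force: [0.2, 0.0, -0.7]
gripper_width: 0.0139
```

apply_moves:
  plan:
    - [255,[0,0,0.06],0]
    - [255,[0,0,0.06],0]
    - [255,[0,0,0.04],0]
    - [255,[0,0,0],0]
    - [255,[0,0,0],0]
  squeeze: 55

```text
time_s: 25.68
tcp_pos: [0.5517, 0.0404, 0.0954]
eef_rot: [180.0, -0.0, 77.0]
contact_force: [-0.8, 0.6, 4.4]
gripper_width: 0.0136
```

apply_moves:
  plan:
    - [255,[0,0,0.04],0]
    - [255,[0,0,0.04],0]
    - [255,[0,0,0.03],0]
    - [255,[0,0,0],0]
    - [255,[0,0,0],0]

```text
time_s: 26.3
tcp_pos: [0.5517, 0.0404, 0.0903]
eef_rot: [179.9, -0.0, 77.0]
contact_force: [-1.5, 0.4, 8.5]
gripper_width: 0.0133
```

apply_moves:
  plan:
    - [255,[0,0,0.02],0]
    - [255,[0,0,0.02],0]
    - [255,[0,0,0],0]
    - [255,[0,0,0],0]

```text
time_s: 26.8
tcp_pos: [0.552, 0.0404, 0.0899]
eef_rot: [179.9, -0.0, 77.1]
contact_force: [-7.4, 0.6, 22.3]
gripper_width: 0.0134
```

22 N at z = 0.090, so the shaft is at its stop; the expected seated and pressed height was 0.0905. Now a visual check.

Run:
```python
from h import *
from plant import viewer,get_state
d={}
for n in ("side","wrist"):
    c=viewer.capture(n); d[n]=c
crop(d["side"],200,100,420,300,3,"s13.png"); cv2.imwrite("pics/w13.png",d["wrist"]["frame"]); crop(d["side"],310,200,370,270,8,"s13b.png")
s=get_state(); print(s["tcp_pos"],s["contact_force"],s["gripper_width"])
```

```text
[0.55202879 0.04032969 0.08992504] [-6.97056739  0.9429839  22.57122269] 0.013335892770812107
```

View pics/s13.png

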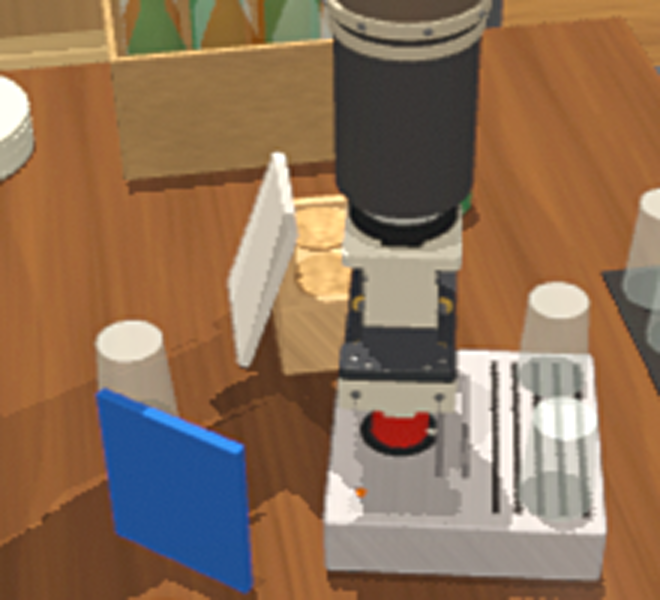

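View pics/s13b.png

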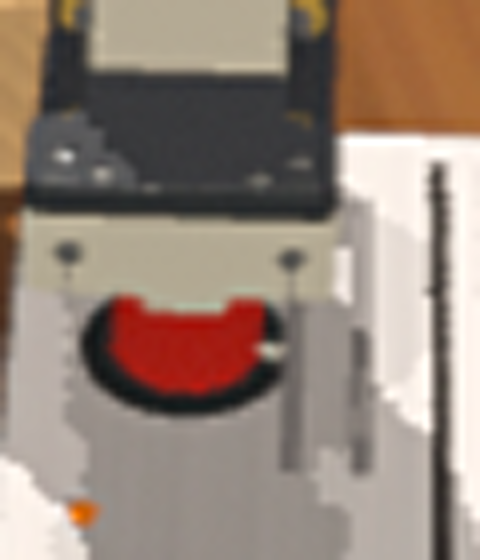

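View pics/w13.png

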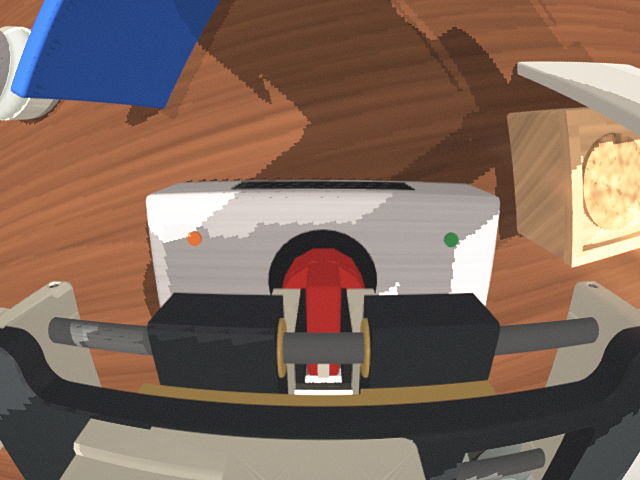

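The knob's skirt sits down against the dial, at crop (187,350) and concentric with it, with its pointer toward the dial's line. The guard still leans on the caddy, and the glasses, jar and bottles in view are undisturbed. I'll hand it in.

```bash
python3 -c "
from plant import close_job,get_state
print(close_job()); s=get_state(); print(s['time_s'],s['contact_force'],s['tcp_pos'])"
```

```text
the job is handed in; nothing more can be done
None
the job is handed in; nothing more can be done
```

The job is handed in, after about 27 s of the 58 s allowed. The guard was placed first, then the knob was fitted, and the arm is still gripping and pressing it. No verdict is reported.

- **Guard:** I lifted the white plate out of the slot, stood it on the counter and tipped it against the caddy's front edge. The planned slant was about 18°. I did not measure the angle afterwards, but the last side view shows it still leaning freely.
- **Knob:** I turned it so its pointer faced about -13°, along the shaft's flat, and lowered it on. It went 17.6 mm down the shaft with no measurable force, then met the spring. The tool stopped at z = 0.090 m against about 0.0905 m expected for fully on and at the stop. It is held there with about 22 N down, and about 7 N of sideways force remains.
- **Checks that disagreed:**
    - The cameras differed by 3–5 mm on the shaft's y position, so I relied on comparing knob and dial in the same image.
    - The dial line's direction varied from -12° to -15° between views, which is within the knob's 13° tolerance.
- **Other objects:** Those in the last two views (both glasses on the dryer, the one near the robot, the jar and the blue plate) looked undisturbed. The amber bottle was outside both views at the end and the green one was mostly hidden by the arm. I did not take a final top view.

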